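# Lock the sample changer with the flask at the locking bar

## Task

Lock the round sample carousel with the conical flask at the locking bar: push against an upright finger post to turn the carousel until the rim slot beside the conical flask lies under the upright bar, then press the bar's black cap down through that slot until the cap sits fully home on its guide. Only push, gently, with the fingertips: do not grip the posts, lift nothing and do not pull the bar up. The flask and both beakers must stay upright in their seats, and the other things on the bench stay where they are.

Things in the scene. Friction and masses are not known exactly. Their poses are not given: they have to be found in the camera images.
- changer: fixed sample changer carrying the carousel: white foot 200 mm across. Origin: on the carousel's vertical turning axis, bench level. Its -x axis points (roughly at the robot) to the locking bracket: grey column 22 x 44 mm at radius 151-173 mm, 106 mm high, with a guide block reaching in to radius 113 mm (44 wide, 80-106 mm above bench). Posts and glassware pass inside of it.
- carousel: the turning part: round metal disc 280 mm across with three seats, three rim slots and three finger posts; origin on the turning axis at bench level; it turns about its upright z axis
- bar_cap (a point): top centre of the round black cap (28 mm across) of the upright flat steel locking bar, 127 mm from the turning axis; about 146 mm above the bench at the start, 112 mm when home. The bar is 12 mm wide along the rim, 8 mm thick; its foot narrows to 4 mm over the last 12 mm and starts about 10 mm above the disc.
- lockbar (a joint): travel of the bar in m: about 0 at the start, grows as it is pressed down, 0.034 = cap home on the guide block, negative = pulled up. Sliding takes 3 to 6 N; it stays where it is left. With no slot below, it stops on the disc at about 0.010. In a slot it stops the carousel.
- slot_a (a point): middle of rim slot a, at the disc's top face (44 mm above bench), 127 mm from the turning axis. Bright metal disc 280 mm across, 10 mm thick; three open rim slots 120 degrees apart, 18 mm wide, 28 mm deep; the tapered bar finds its way in from up to 5 mm off. Beside each slot on the same radius is a seat for glass, its centre 65 mm from the axis.
- slot_b (a point): mid of rim slot b, as slot a
- slot_c (a point): mid of rim slot c, as slot a
- post_a (a point): top centre of finger post a: upright steel post 13 mm across on the carousel, 95 mm from the turning axis, reaching from the disc (44 mm) to 106 mm above the bench, half-way between two seats. Pushed sideways it turns the carousel, either way, with light friction (about 1.5 N at the post); it stays where it is left.
- post_b (a point): top centre of finger post b, as post a
- post_c (a point): top centre of finger post c, as post a
- flask_centre (a point): conical flask of clear glass, 64 mm across at the foot, 107 mm high, standing loose in one of the carousel's seats (grey rings 8 mm high); the point is on its axis, 53 mm above its foot, itself 44 mm above the bench
- beaker_1_centre (a point): clear glass beaker, 57 mm across, 72 mm high, standing loose in a seat; the point is on its axis, 36 mm above its foot
- beaker_2_centre (a point): a second beaker, as the first, in the remaining seat
- beaker_waste: bystander: glass beaker, 68 mm across, 82 mm high, on the bench; origin at the centre of its foot
- dropper: bystander: white dropper bottle with a pointed nozzle, 51 mm across, 143 mm high; origin at the centre of its foot
- tip_box: bystander: blue pipette tip box with clear lid, 94 x 118 x 78 mm; origin at the centre of its underside
- petri_1: bystander: glass petri dish, 69 mm across, 15 mm high; origin at the centre of its underside
Mind the look-alikes: they are no part of the job. What is shaped like the part that bears flask_centre but purple or red is not meant.

How it is judged (in metres and radians):
On the way:
1. the carousel is turned so that the slot beside the conical flask lies under the bar, the bar not yet in it (horizontal distance between flask_centre and bar_cap below 0.08 m and horizontal distance between any of slot_a, slot_b, slot_c and bar_cap below 0.006 m and value of joint lockbar below 0.016 m), for 0.1 s.
At the end, for the whole second after the job is handed in: the locking bar is pressed home (travel over 31 of 34 mm) through the slot beside the conical flask (that slot within 6 mm of the bar, the flask within 80 mm of it), and the flask and both beakers stand upright (within 0.1 rad) in their seats (horizontal distance between flask_centre and bar_cap below 0.08 m and horizontal distance between any of slot_a, slot_b, slot_c and bar_cap below 0.006 m and value of joint lockbar above 0.031 m and horizontal distance between flask_centre and changer between 0.05 and 0.08 m and angle between each of flask_centre, beaker_1_centre, beaker_2_centre's own z axis and vertical below 0.1 rad and height (world z) of flask_centre below 0.103 m and horizontal distance between beaker_1_centre and changer between 0.05 and 0.08 m and height (world z) of each of beaker_1_centre, beaker_2_centre below 0.086 m and horizontal distance between beaker_2_centre and changer between 0.05 and 0.08 m); the robot touches nothing.
It fails at once if the locking bar is pulled up (value of joint lockbar below -0.008 m).
It fails at once if a post is gripped, or the carousel is pushed with over 25 N (contact force between the fingers and carousel above 25 N).
It fails at once if the flask or a beaker on the carousel is lifted or tipped (height (world z) of flask_centre above 0.112 m or angle between any of flask_centre, beaker_1_centre, beaker_2_centre's own z axis and vertical above 0.25 rad or height (world z) of any of beaker_1_centre, beaker_2_centre above 0.095 m).
It fails at once if another thing on the bench (waste beaker, dropper bottle, tip box, petri dish) is moved or lifted, by more than 20 mm (distance of any of beaker_waste, dropper, tip_box, petri_1 from where it was at the start of the episode above 0.02 m).
It also fails if it takes over 48 s, if anything falls off the work surface, if the arm or the gripper's body presses on something with over 40 N, if the wrist force passes 120 N, or if a joint passes its speed limit or range.

## Robot

A 6-joint arm with a two-finger parallel gripper is mounted at the origin on a cart in front of the work surface, level with it; the furniture and walls round the work are solid. World frame = base frame: x ahead of the robot, y to its left, z up, the work surface at z = 0. Lengths are in m, angles in degrees, forces in N, time in s.
With the tool pointing down it reaches from about 0.25 to 0.725 m from the base axis. Payload 9.7 kg.
Tool frame: the origin (TCP) lies midway between the tips of the shut fingers; the grasp point (between the pads) lies 19 mm behind it; x points along the fingers, y is the direction in which the jaws open and shut, and the axes are right-handed (so a half turn about x gives the same grasp; the last joint's range is limited). The gripper opens to 85 mm and grips with 20 to 120 N. Pads are 22 mm wide; open, the fingers measure 114 mm over their backs; the gripper's body (76 mm by 85 mm) begins 54 mm behind the grasp point. The pads swing forward as they close: fully open they stand 13 mm farther back than shut.
Start: joints at [-72.479, 4.979, 10.078, 95.1, 0, 90], TCP at [0.166, -0.524, 0.201] pointing down, gripper open.
Joint ranges: [-179.16, 179.16], [-48.56, 103.87], [-65.8, 70.77], [-126.05, 130.52], [-82.76, 87.17], [-180, 180]. Speed limits (degrees/s): [127.2, 127.2, 147.25, 180, 180, 180].

## Interface

Orientations are given as [roll, pitch, yaw] about the fixed x, y, z axes, in that order (R = Rz(yaw) Ry(pitch) Rx(roll)).
In Python, from workcell import bot, cams gives the robot as it stands.
- The arm moves only by the tool apply_moves, never from a script. Its argument "commands" is a list of rows, each a list of 5 numbers: the shift along the tool's x, y, z in m, then the turn about the tool's x in rad, then the opening, from -1 (shut) to 1 (fully open). In form: [[tx, ty, tz, roll, hand], ...]. A call has 1 to 12 rows; each row is the pose to reach, as a shift and turn from the pose measured when the call began, along the tool's axes at that moment; what a row does not reach only later rows make up. A row lasts 1/10 s, in which the tool goes at most 50 mm and 8.59 degrees, less where a joint would pass 70% of its speed; a pose out of reach is approached as far as the arm can. A call with a gripper value outside its range is refused whole. The fingers move at their own pace and stop on an object; "newtons" is the grip in N (left out, the last holds). Time passes only in rows, so rows that repeat a pose let the fingers close. It gives the time, the measured TCP pose, the force and the opening at its end, in the units of the state.
- bot.get_obs(): the state, without advancing time (a new reading comes with each control period).
- cams.camera(name): name is "scene" or "top"; returns a dict with "frame" (480x640x3 uint8, blue, green, red), "depth" (480x640 float32, m along the optical axis (not along the pixel's ray), 0 where there is no reading), "camera_matrix" (3x3 intrinsics, pixels), "D" ([k1, k2, p1, p2, k3] as OpenCV has them; the pictures are not rectified), "R" (3x3) and "t" (3): a world point X has camera coordinates R X + t. Camera axes: x right, y down, z forward; pixel columns grow to the right and rows downward; lengths in m; the calibration is good to about 2 mm. A picture is of the moment at which its call begins.
- bot.job_done(): hands the job in, once; it reports no verdict.
Trained networks look in the newest picture that a camera, given by its name, has taken for a name from the list of things; names that differ only in an ending like _2 or _b are one class to them, and where a whole thing is asked for, a point or a joint stands for the part that bears it (a point fixed in the world has none). Each returns a list of dicts, best first, with "confidence" (0 to 1); they miss things now and then, are a little off and sometimes report something else, mostly with a low value. They report only what shows in the picture. A call takes as long as a camera call. They do not tell look-alikes from the thing itself.
- cams.spot_in(name, camera): "rect" ([left, top, right, bottom] in pixels, round what is visible of it).
The state is a dict: "time": time; "q": joint angles; "qd": joint speeds; "joint_efforts": joint torques, N m; "ee_pos": TCP position; "tcp_rot": TCP orientation; "wrist_force": force on the tool from outside, world axes, zero at the start; "torque": the same for the moment, N m; "opening": finger opening in m.
Only numpy, scipy, OpenCV 4.12 (cv2) and the standard library are available. Lean on these libraries where they do the work, as an engineer would, in place of code of your own. Each camera call takes 0.05 s, during which the arm holds its last target. There are 200 camera calls.

## Working session

There is one attempt and no reset: what is moved stays moved. The work goes in short steps, Python scripts to look and compute and a tool call to move; the robot and the scene stay as the last step left them, time stands still between calls to the robot, and variables do not carry over. Pictures are saved under pics/ and viewed, about 8 in all and at most 12, crops included, and the job is handed in when it is done.

Besides the shell and the picture viewer there is one more tool, called in YAML: its name, and indented under it one key for each argument. apply_moves: Moves the arm, as the interface text tells. Its arguments: {"type":"object","properties":{"commands":{"type":"array"},"newtons":{"type":"number"}},"required":["commands"]}

```bash
mkdir -p pics
cat > h.py <<'E'
import numpy as np, cv2, pickle
from workcell import bot, cams
def grab(n):
    c=cams.camera(n); pickle.dump(c,open(f'{n}.pkl','wb')); return c
def load(n): return pickle.load(open(f'{n}.pkl','rb'))
def ray(c,u,v):
    K=np.array(c['camera_matrix']);D=np.array(c['D'],float);R=np.array(c['R']);t=np.array(c['t']).ravel()
    p=cv2.undistortPoints(np.array([[[u,v]]],float),K,D)[0,0]
    return -R.T@t, R.T@np.array([p[0],p[1],1.])
def atz(c,u,v,z):
    o,d=ray(c,u,v); return o+d*(z-o[2])/d[2]
def dep(c,u,v):
    o,d=ray(c,u,v); return o+d*c['depth'][int(v),int(u)]
def proj(c,X):
    R=np.array(c['R']);t=np.array(c['t'],float).ravel()
    return cv2.projectPoints(np.array(X,float).reshape(-1,1,3),cv2.Rodrigues(R)[0],t,np.array(c['camera_matrix']),np.array(c['D'],float))[0].reshape(-1,2)
E
python3 - <<'E'
from h import *
for n in('scene','top'):
    c=grab(n); cv2.imwrite(f'pics/{n}1.png',c['frame'])
    for k in('changer','bar_cap','slot_a','post_a','flask_centre','beaker_1_centre'):
        print(n,k,[(np.round(r['rect']).astype(int).tolist(),round(r['confidence'],2)) for r in cams.spot_in(k,n)][:5])
print(bot.get_obs())
E
```

```text
scene changer [([299, 224, 318, 247], 0.85)]
scene bar_cap [([265, 245, 366, 325], 0.66)]
scene slot_a [([266, 243, 367, 326], 0.9), ([315, 275, 338, 303], 0.18)]
scene post_a [([407, 211, 430, 229], 0.63), ([265, 245, 367, 326], 0.56)]
scene flask_centre [([387, 218, 407, 254], 0.91), ([304, 200, 321, 229], 0.73), ([315, 239, 340, 273], 0.67), ([268, 208, 284, 237], 0.67)]
scene beaker_1_centre [([280, 257, 304, 289], 0.66)]
top changer [([308, 252, 327, 290], 0.94)]
top bar_cap [([314, 257, 326, 270], 0.44)]
top slot_a [([281, 168, 384, 271], 0.74)]
top post_a [([279, 171, 382, 272], 0.88)]
top flask_centre [([300, 221, 323, 245], 0.83), ([329, 309, 354, 329], 0.73), ([293, 302, 313, 329], 0.67), ([212, 238, 236, 255], 0.63)]
top beaker_1_centre [([340, 210, 366, 236], 0.96), ([307, 254, 330, 287], 0.46), ([317, 178, 336, 204], 0.37)]
{'time': 0.7, 'q': array([-7.24793999e+01,  4.97969864e+00,  1.00763920e+01,  9.51014951e+01,
        1.23285095e-03,  8.99990744e+01]), 'qd': array([ 0.0820665 ,  0.02775425,  0.0018673 , -0.02316218, -0.14846046,
       -0.0064049 ]), 'joint_efforts': array([ 1.53889985e-03, -5.19952226e+01,  4.64791238e+01,  9.52920673e-04,
        2.48455899e-04,  1.24634340e-06]), 'ee_pos': array([ 0.16557393, -0.52445329,  0.20086015]), 'tcp_rot': array([-104.40065863,   89.99504253,   93.12086703]), 'wrist_force': array([ 0.72190322,  0.18786278, -0.19830383]), 'torque': array([-0.0355136 ,  0.03360786,  0.00048508]), 'opening': 0.08529249385902204}
```

Run:
```python
from h import *
t=load('top')['frame'][150:340,190:400]; s=load('scene')['frame'][190:340,240:440]
a=cv2.resize(t,None,fx=3.1,fy=3.1,interpolation=cv2.INTER_CUBIC); cv2.imwrite('pics/topc.png',a)
cv2.imwrite('pics/scec.png',cv2.resize(s,None,fx=4,fy=4,interpolation=cv2.INTER_CUBIC))
```

```text
(no output)
```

View pics/topc.png

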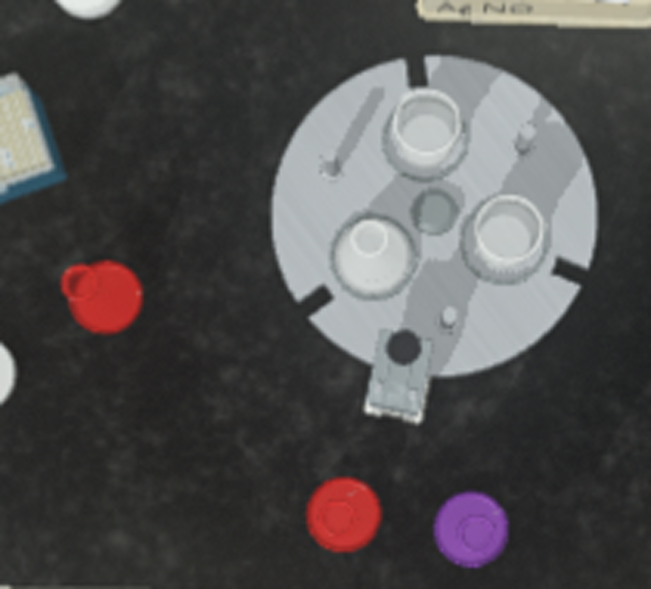

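View pics/scec.png

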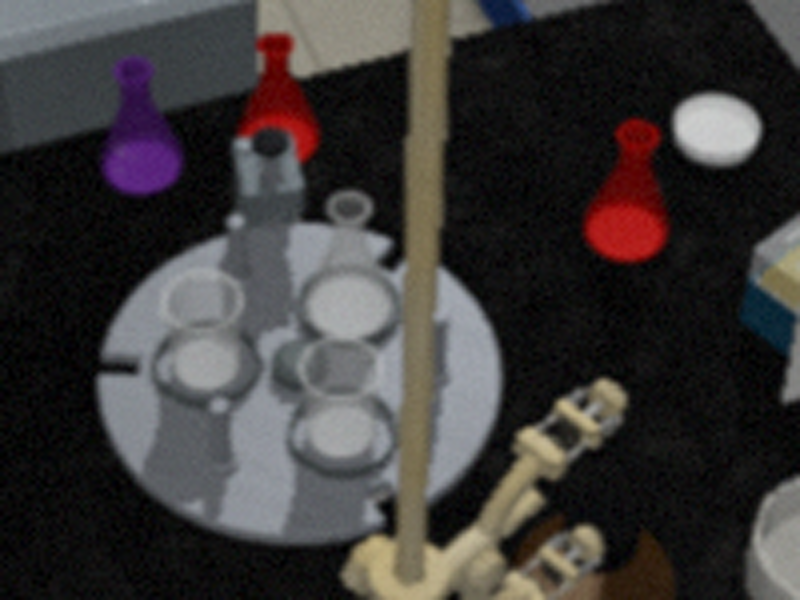

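View pics/top1.png

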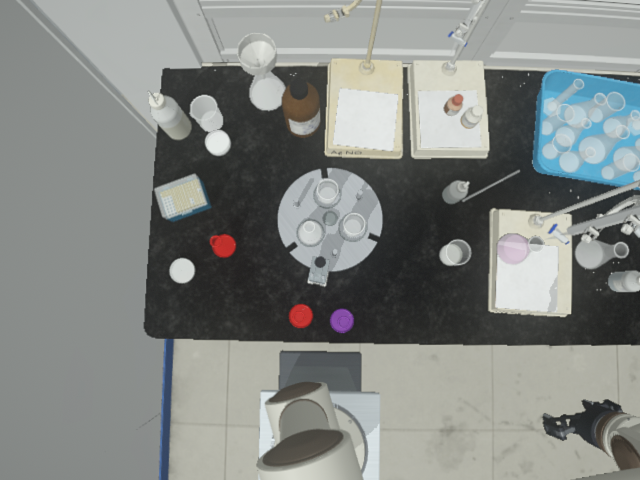

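Run:
```python
from h import *
c=load('top')
f=lambda x,y:(190+(x+.5)/3.1-.5,150+(y+.5)/3.1-.5)
P=lambda n,x,y,z:print(n,np.round(atz(c,*f(x,y),z),4),np.round(f(x,y),1))
# disc fit
m=c['frame'].copy()
hsv=cv2.cvtColor(m,cv2.COLOR_BGR2GRAY); b=(hsv>90).astype(np.uint8); 
n,l,s,ce=cv2.connectedComponentsWithStats(b); k=l[200,300]; print(s[k])
cnt=max(cv2.findContours((l==k).astype(np.uint8),0,1)[0],key=cv2.contourArea)[:,0]
W=np.array([atz(c,*p,0.044) for p in cnt])[:,:2]
ctr=W.mean(0)
for i in range(20):
    from scipy.optimize import least_squares
    r=least_squares(lambda q:np.hypot(*(W-q).T)-.14,ctr,loss='soft_l1',f_scale=.001); ctr=r.x
print('ctr',ctr,np.median(abs(r.fun)))
P('cap',403,347,.146)
P('postA(bar)',450,312,.106);P('postB',527,133,.106);P('postC',331,167,.106)
P('slotF',316,302,.044);P('slot2',570,272,.044);P('slot3',416,72,.044)
P('flasktop',370,239,.151)
P('brk',394,415,.106)
P('red1',344,530,.1);P('red1top',340,520,.107);P('purp',475,535,.107);P('redL',85,285,.107)
print(ray(c,320,240))
for n,u in(('slot',(316,302)),('post',(450,312)),('cap',(403,347))): print(n,dep(c,*f(*u)))
```

```text
[ 277  168  106  119 8675]
ctr [ 0.61198683 -0.01796829] 0.001017754447996136
cap [0.488  0.0058 0.146 ] [319.7 261.6]
postA(bar) [ 0.5204 -0.0315  0.106 ] [334.8 250.3]
postB [ 0.6691 -0.0929  0.106 ] [359.7 192.6]
postC [0.6383 0.0674 0.106 ] [296.4 203.5]
slotF [0.534  0.0812 0.044 ] [291.6 247.1]
slot2 [ 0.5634 -0.1353  0.044 ] [373.5 237.4]
slot3 [ 0.7377 -0.0011  0.044 ] [323.9 172.9]
flasktop [0.5716 0.0329 0.151 ] [309.  226.8]
brk [0.4368 0.0122 0.106 ] [316.8 283.5]
red1 [0.3447 0.0505 0.1   ] [300.6 320.6]
red1top [0.3528 0.0535 0.107 ] [299.3 317.4]
purp [ 0.3432 -0.0535  0.107 ] [342.9 322.2]
redL [0.5373 0.266  0.107 ] [217.1 241.6]
(array([3.96818520e-01, 8.85146513e-04, 1.21204342e+00]), array([ 0.13349417,  0.00460147, -0.99131521]))
slot [0.53872553 0.08397289 0.00349424]
post [ 0.52011163 -0.03138702  0.10833839]
cap [0.48819487 0.00578373 0.14374727]
```

```bash
cat >> h.py <<'E'
from scipy.spatial.transform import Rotation as Ro
def Rt(): return Ro.from_euler('xyz',bot.get_obs()['tcp_rot'],degrees=True).as_matrix()
def to(*pts):
    o=bot.get_obs(); R=Rt(); print('t',round(o['time'],2),'pos',np.round(o['ee_pos'],4),'F',np.round(o['wrist_force'],1),'q',np.round(o['q'],1)); print('R',np.round(R,3).tolist())
    for p in pts: print(p,'->',np.round(R.T@(np.array(p)-o['ee_pos']),4))
E
python3 - <<'E'
from h import *
to((.35,-.35,.22),(.5,-.12,.22),(.685,.05,.22))
E
```

```text
t 0.7 pos [ 0.1656 -0.5245  0.2009] F [ 0.7  0.2 -0.2] q [-72.5   5.   10.1  95.1   0.   90. ]
R [[-0.0, 0.301, -0.954], [0.0, -0.954, -0.301], [-1.0, -0.0, -0.0]]
(0.35, -0.35, 0.22) -> [-0.0191 -0.1108 -0.2284]
(0.5, -0.12, 0.22) -> [-0.0191 -0.285  -0.4407]
(0.685, 0.05, 0.22) -> [-0.0191 -0.3914 -0.6683]
```

apply_moves:
  commands:
    - [-0.02, -0.11, -0.23, 0.1, -1]
    - [-0.02, -0.11, -0.23, 0.1, -1]
    - [-0.02, -0.11, -0.23, 0.1, -1]
    - [-0.02, -0.11, -0.23, 0.1, -1]
    - [-0.02, -0.11, -0.23, 0.1, -1]
    - [-0.02, -0.285, -0.44, 0.3, -1]
    - [-0.02, -0.285, -0.44, 0.3, -1]
    - [-0.02, -0.285, -0.44, 0.3, -1]
    - [-0.02, -0.285, -0.44, 0.3, -1]
    - [-0.02, -0.285, -0.44, 0.3, -1]
    - [-0.02, -0.285, -0.44, 0.3, -1]
    - [-0.02, -0.285, -0.44, 0.306, -1]

```text
time: 1.9
ee_pos: [0.501, -0.1169, 0.2204]
tcp_rot: [-77.2, 90.0, 103.0]
wrist_force: [-0.1, -1.4, 0.2]
opening: -0.0002
```

Run:
```python
from h import *
to((.685,.05,.22))
```

```text
t 1.9 pos [ 0.501  -0.1169  0.2204] F [-0.1 -1.4  0.2] q [-13.2   0.6   7.7  97.1   0.  166.6]
R [[-0.0, 0.004, -1.0], [0.001, -1.0, -0.004], [-1.0, -0.001, 0.0]]
(0.685, 0.05, 0.22) -> [ 0.0005 -0.1661 -0.1847]
```

apply_moves:
  commands:
    - [0, -0.187, -0.19, -1.57, -1]
    - [0, -0.187, -0.19, -1.57, -1]
    - [0, -0.187, -0.19, -1.57, -1]
    - [0, -0.187, -0.19, -1.57, -1]
    - [0, -0.187, -0.19, -1.57, -1]
    - [0, -0.187, -0.19, -1.57, -1]
    - [0, -0.187, -0.19, -1.57, -1]
    - [0, -0.187, -0.19, -1.57, -1]
    - [0, -0.187, -0.19, -1.57, -1]
    - [0, -0.187, -0.19, -1.57, -1]
    - [0, -0.187, -0.19, -1.57, -1]
    - [0, -0.187, -0.19, -1.57, -1]

```text
time: 3.1
ee_pos: [0.6902, 0.0701, 0.2205]
tcp_rot: [-155.2, 90.0, 115.0]
wrist_force: [0.0, -1.2, -0.3]
opening: 0.0001
```

Run:
```python
from h import *
to((.69,.07,.082))
c=grab('scene'); s=c['frame'][150:350,220:440]
cv2.imwrite('pics/s2.png',cv2.resize(s,None,fx=3,fy=3,interpolation=cv2.INTER_CUBIC))
```

```text
t 3.1 pos [0.6902 0.0701 0.2205] F [ 0.  -1.2 -0.3] q [  5.8  27.7  40.3 102.6   0.   95.6]
R [[-0.0, 1.0, 0.004], [0.001, 0.004, -1.0], [-1.0, -0.0, -0.001]]
(0.69, 0.07, 0.082) -> [ 1.385e-01 -1.000e-04  1.000e-04]
```

View pics/s2.png

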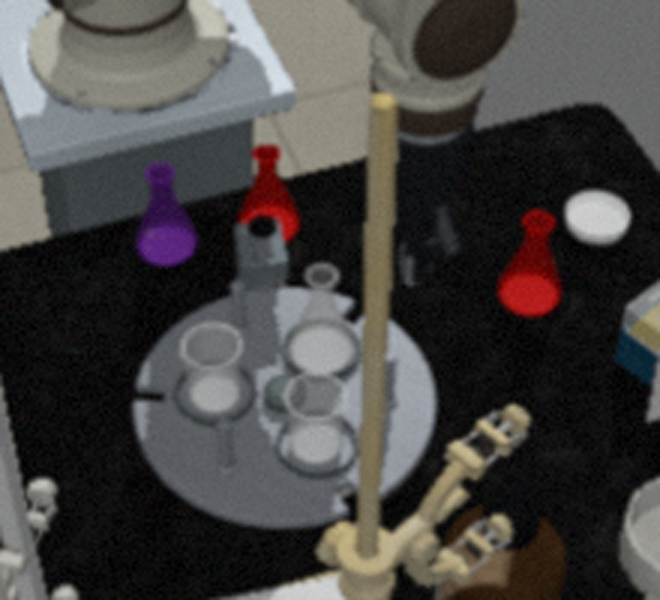

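apply_moves:
  commands:
    - [0.05, 0, 0, 0, -1]
    - [0.1, 0, 0, 0, -1]
    - [0.12, 0, 0, 0, -1]
    - [0.137, 0, 0, 0, -1]
    - [0.137, 0, 0, 0, -1]

```text
time: 3.65
ee_pos: [0.6886, 0.0697, 0.0805]
tcp_rot: [-91.1, 89.7, 178.8]
wrist_force: [-0.3, 0.3, 0.6]
opening: 0.0002
```

Run:
```python
from h import *
to()
t=grab('top')['frame'][150:340,190:400]
cv2.imwrite('pics/t3.png',cv2.resize(t,None,fx=3.1,fy=3.1,interpolation=cv2.INTER_CUBIC))
```

```text
t 3.65 pos [0.6886 0.0697 0.0805] F [-0.3  0.3  0.6] q [ 5.8 24.5 20.3 86.1  0.  95.9]
R [[-0.005, 1.0, -0.002], [0.0, -0.002, -1.0], [-1.0, -0.005, -0.0]]
```

View pics/t3.png

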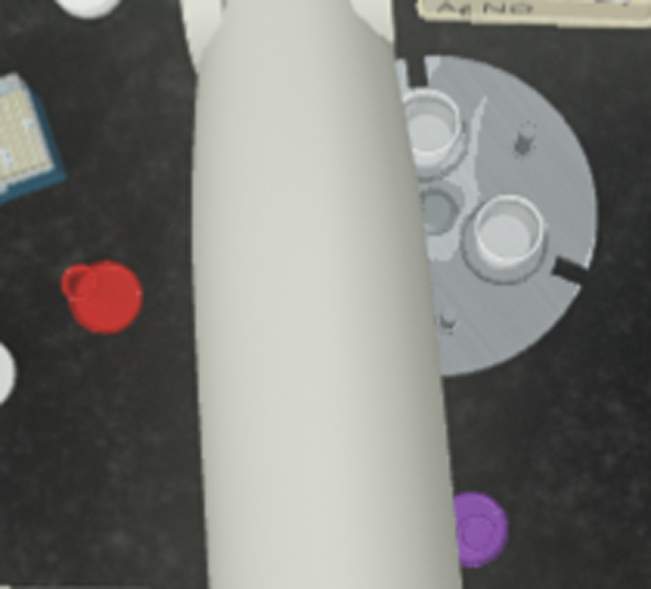

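apply_moves:
  commands:
    - [0, -0.008, -0.003, 0, -1]
    - [0, -0.013, -0.003, 0, -1]
    - [0, -0.016, -0.003, 0, -1]
    - [0, -0.019, -0.003, 0, -1]
    - [0, -0.022, -0.003, 0, -1]
    - [0, -0.025, -0.003, 0, -1]
    - [0, -0.028, -0.003, 0, -1]
    - [0, -0.031, -0.003, 0, -1]
    - [0, -0.034, -0.003, 0, -1]
    - [0, -0.037, -0.003, 0, -1]
    - [0, -0.04, -0.003, 0, -1]

```text
time: 4.8
ee_pos: [0.6492, 0.0729, 0.0828]
tcp_rot: [-98.9, 89.9, 171.0]
wrist_force: [0.2, 0.1, 0.0]
opening: -0.0001
```

```bash
cat >> h.py <<'E'
def theta(save=None):
    "carousel angle of flask slot: find dark slot pixels on ring r~.126-.138 in the top view at z=.044 (mod 120)"
    c=grab('top'); g=cv2.cvtColor(c['frame'],cv2.COLOR_BGR2GRAY).astype(np.float32)
    a=np.arange(0,360,.25); r=np.array([.120,.124,.128,.132])
    X=[[.612+q*np.cos(np.radians(x)),-.018+q*np.sin(np.radians(x)),.044] for q in r for x in a]
    p=proj(c,X).astype(np.float32)
    v=cv2.remap(g,p[:,0].reshape(len(r),-1),p[:,1].reshape(len(r),-1),cv2.INTER_LINEAR).mean(0)
    d=v<85; e=np.diff(d.astype(int)); st=a[1:][e==1]; en=a[1:][e==-1]
    for s in st:
        k=en[en>s]
        if len(k) and 4<k[0]-s<13: m=(s+k[0])/2; print('slot-like',m,'w',k[0]-s,'-> mod120',m%120)
    if save: cv2.imwrite(save,cv2.resize(c['frame'][150:340,190:400],None,fx=3.1,fy=3.1,interpolation=cv2.INTER_CUBIC))
E
python3 - <<'E'
from h import *
to(); theta()
E
```

```text
t 4.8 pos [0.6492 0.0729 0.0828] F [0.2 0.1 0. ] q [ 6.4 18.7 13.  84.4  0.  96.5]
R [[-0.002, 1.0, -0.001], [0.0, -0.001, -1.0], [-1.0, -0.002, -0.0]]
slot-like 7.5 w 6.0 -> mod120 7.5
slot-like 248.0 w 6.5 -> mod120 8.0
```

Run:
```python
from h import *
c=load('top')
for a in (188,308,68,72.9):
  for z in(.044,.106):
    p=proj(c,[.612+.095*np.cos(np.radians(a)),-.018+.095*np.sin(np.radians(a)),z])[0]; print(a,z,np.round(((p-[190,150])*3.1),0))
c=grab('scene'); s=c['frame'][190:330,260:400]
p=proj(c,[[.649,.073,.083],[.647,.07,.106],[.647,.07,.044]]);print((p-[260,190])*4.2)
d=c['depth'];print(d[215:300:6,330:372:6])
cv2.imwrite('pics/s4.png',cv2.resize(s,None,fx=4.2,fy=4.2,interpolation=cv2.INTER_CUBIC))
```

```text
188 0.044 [446. 322.]
188 0.106 [449. 314.]
308 0.044 [520. 148.]
308 0.106 [526. 130.]
68 0.044 [331. 171.]
68 0.106 [327. 155.]
72.9 0.044 [328. 179.]
72.9 0.106 [323. 164.]
[[382.25969215 352.59507259]
 [377.93875994 328.49973991]
 [374.95281386 389.63027011]]
[[1.7594128  1.7602538  1.2781321  0.7049762  1.2616899  1.2627496
  1.273372  ]
 [1.7410637  1.7339035  1.2954063  0.7146948  1.2739011  1.2787542
  1.2870431 ]
 [1.7207096  1.7197592  0.7257286  0.7217641  1.2933159  1.2989072
  1.3149897 ]
 [1.7051961  1.6953362  0.7351746  0.7269186  1.3091105  1.3168192
  1.3241363 ]
 [1.4702461  1.6795505  0.7412813  0.73892385 1.3229057  1.3245711
  1.6808865 ]
 [1.4628899  1.6682204  0.7494192  0.7487946  1.3476695  1.3383588
  1.6660118 ]
 [1.4817061  1.5836245  0.7584172  0.75605243 1.3571484  1.3515198
  1.647035  ]
 [1.4928123  1.5742177  0.76726073 0.76833403 1.4107261  1.3484532
  1.630479  ]
 [1.4952023  1.5209444  0.77321327 0.77459306 1.3761941  1.609056
  1.6201593 ]
 [1.51546    1.5262427  0.7873554  0.78870136 1.535218   1.5416231
  1.5956589 ]
 [1.4287795  1.5266553  0.7953208  0.7950337  1.530284   1.5311168
  1.5765991 ]
 [1.4529284  1.5090894  0.8051039  0.8089296  1.5057853  1.5100559
  1.5660704 ]
 [1.4678985  1.4962602  0.8152545  0.8229473  1.5005599  1.5020262
  1.5507905 ]
 [1.421683   1.4805131  0.82685256 1.4762826  1.4832479  1.4807593
  1.5349876 ]
 [1.4348434  1.4653237  0.8383872  1.4696889  1.4693872  1.4670907
  1.5210035 ]]
```

View pics/s4.png

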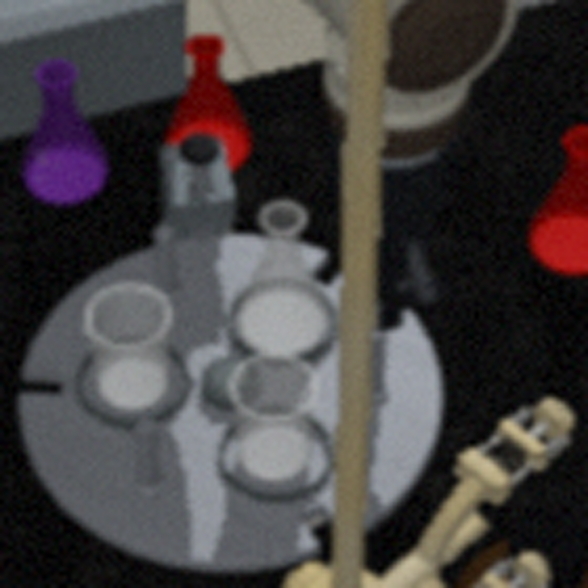

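Run:
```python
from h import *
c=load('scene')
R=np.array(c['R']);t=np.array(c['t']).ravel()
print('tcp cam',R@[.649,.073,.083]+t,'post',R@[.647,.07,.106]+t)
for v in range(240,276,3): print(v,[np.round(dep(c,u,v),3).tolist() for u in (351,354,358,362)])
```

```text
tcp cam [0.10070143 0.07992972 1.47729762] post [0.09681633 0.06358503 1.46118064]
240 [[0.685, 0.052, 0.26], [0.683, 0.061, 0.254], [0.688, 0.069, 0.257], [0.686, 0.081, 0.251]]
243 [[0.679, 0.055, 0.242], [0.685, 0.061, 0.246], [0.687, 0.07, 0.244], [0.688, 0.081, 0.242]]
246 [[0.665, 0.062, 0.215], [0.679, 0.064, 0.228], [0.687, 0.071, 0.233], [0.686, 0.082, 0.228]]
249 [[0.664, 0.063, 0.202], [0.683, 0.062, 0.222], [0.69, 0.07, 0.226], [0.691, 0.08, 0.223]]
252 [[0.667, 0.062, 0.194], [0.682, 0.063, 0.21], [0.692, 0.07, 0.217], [0.516, 0.166, -0.001]]
255 [[0.664, 0.063, 0.18], [0.662, 0.073, 0.174], [0.698, 0.067, 0.213], [0.701, 0.077, 0.212]]
258 [[0.662, 0.065, 0.166], [0.668, 0.07, 0.169], [0.701, 0.066, 0.206], [0.709, 0.073, 0.211]]
261 [[0.669, 0.062, 0.162], [0.689, 0.061, 0.183], [0.709, 0.063, 0.204], [0.71, 0.074, 0.201]]
264 [[0.662, 0.065, 0.141], [0.66, 0.075, 0.135], [0.591, 0.119, 0.044], [0.562, 0.147, 0.001]]
267 [[0.661, 0.066, 0.128], [0.663, 0.074, 0.126], [0.601, 0.115, 0.043], [0.572, 0.142, 0.001]]
270 [[0.656, 0.069, 0.109], [0.606, 0.101, 0.041], [0.614, 0.11, 0.046], [0.584, 0.137, 0.003]]
273 [[0.654, 0.071, 0.093], [0.619, 0.096, 0.045], [0.623, 0.106, 0.044], [0.625, 0.118, 0.042]]
```

Run:
```python
from h import *
c=load('scene')
for v in range(266,292,2): print(v,[np.round(dep(c,u,v),3).tolist() for u in (348,349,350,351,352)])
```

```text
266 [[1.05, -0.115, 0.625], [1.046, -0.112, 0.62], [0.653, 0.067, 0.122], [0.664, 0.065, 0.136], [0.663, 0.068, 0.133]]
268 [[1.049, -0.114, 0.619], [0.654, 0.064, 0.116], [0.657, 0.065, 0.12], [0.662, 0.066, 0.125], [0.661, 0.069, 0.122]]
270 [[1.05, -0.114, 0.616], [0.649, 0.067, 0.102], [0.654, 0.067, 0.108], [0.656, 0.069, 0.109], [0.608, 0.094, 0.046]]
272 [[1.049, -0.114, 0.61], [0.655, 0.064, 0.101], [0.651, 0.069, 0.095], [0.648, 0.073, 0.091], [0.614, 0.092, 0.045]]
274 [[1.049, -0.114, 0.606], [0.655, 0.064, 0.093], [0.653, 0.068, 0.089], [0.651, 0.072, 0.086], [1.52, -0.323, 1.216]]
276 [[1.049, -0.114, 0.601], [0.653, 0.065, 0.082], [0.653, 0.069, 0.08], [0.65, 0.073, 0.075], [0.628, 0.086, 0.045]]
278 [[1.048, -0.113, 0.595], [0.651, 0.067, 0.071], [0.649, 0.07, 0.067], [0.65, 0.073, 0.067], [0.635, 0.083, 0.045]]
280 [[1.049, -0.113, 0.591], [0.652, 0.067, 0.063], [0.654, 0.068, 0.065], [0.655, 0.071, 0.064], [0.643, 0.08, 0.047]]
282 [[1.049, -0.113, 0.587], [0.652, 0.067, 0.054], [0.655, 0.069, 0.057], [0.652, 0.073, 0.051], [0.648, 0.078, 0.046]]
284 [[1.05, -0.113, 0.583], [0.655, 0.066, 0.05], [0.654, 0.069, 0.047], [0.654, 0.072, 0.046], [0.66, 0.073, 0.052]]
286 [[1.048, -0.113, 0.576], [0.661, 0.064, 0.048], [0.661, 0.066, 0.048], [0.657, 0.071, 0.041], [0.661, 0.072, 0.045]]
288 [[1.047, -0.112, 0.569], [0.664, 0.062, 0.044], [0.665, 0.065, 0.044], [0.666, 0.067, 0.044], [0.668, 0.069, 0.046]]
290 [[0.667, 0.058, 0.041], [0.67, 0.06, 0.043], [0.672, 0.062, 0.044], [0.672, 0.065, 0.044], [0.675, 0.067, 0.046]]
```

apply_moves:
  commands:
    - [0, 0.04, -0.005, 0, -1]
    - [0, 0.04, -0.005, 0, -1]
    - [0.015, 0.04, -0.005, 0, -1]
    - [0.028, 0.04, -0.005, 0, -1]
    - [0.028, 0.04, -0.005, 0, -1]

```text
time: 5.4
ee_pos: [0.6872, 0.0776, 0.0521]
tcp_rot: [-89.7, 89.7, -179.8]
wrist_force: [1.1, -0.1, 0.3]
opening: -0.0003
```

Run:
```python
from h import *
to()
c=grab('scene'); p=bot.get_obs()['ee_pos']; print(proj(c,p))
for v in range(258,300,3): print(v,[np.round(dep(c,u,v),3).tolist() for u in (350,352,354,356,358)])
```

```text
t 5.4 pos [0.6872 0.0776 0.0521] F [ 1.1 -0.1  0.3] q [ 6.4 24.6 17.3 83.   0.  96.5]
R [[-0.006, 1.0, -0.001], [-0.0, -0.001, -1.0], [-1.0, -0.006, 0.0]]
[[357.62718589 290.64387773]]
258 [[0.705, 0.043, 0.219], [0.709, 0.046, 0.221], [0.715, 0.049, 0.227], [0.717, 0.053, 0.227], [0.717, 0.058, 0.226]]
261 [[0.654, 0.066, 0.145], [0.682, 0.059, 0.176], [0.713, 0.05, 0.213], [0.717, 0.054, 0.216], [0.719, 0.058, 0.216]]
264 [[0.655, 0.066, 0.133], [0.678, 0.061, 0.16], [0.699, 0.057, 0.184], [0.705, 0.06, 0.19], [0.705, 0.065, 0.187]]
267 [[0.644, 0.071, 0.107], [0.679, 0.061, 0.149], [0.685, 0.064, 0.155], [0.708, 0.059, 0.182], [0.706, 0.065, 0.177]]
270 [[0.653, 0.067, 0.107], [0.604, 0.096, 0.041], [0.692, 0.061, 0.152], [0.706, 0.06, 0.167], [0.703, 0.067, 0.162]]
273 [[0.654, 0.068, 0.095], [0.617, 0.09, 0.045], [0.684, 0.065, 0.129], [0.709, 0.06, 0.159], [0.706, 0.066, 0.153]]
276 [[0.653, 0.069, 0.08], [0.625, 0.087, 0.041], [0.682, 0.067, 0.113], [0.699, 0.065, 0.133], [0.704, 0.068, 0.138]]
279 [[0.651, 0.07, 0.066], [0.636, 0.083, 0.043], [0.682, 0.068, 0.101], [0.691, 0.069, 0.111], [0.712, 0.065, 0.136]]
282 [[0.656, 0.068, 0.058], [0.652, 0.076, 0.051], [0.685, 0.067, 0.092], [0.694, 0.068, 0.102], [0.701, 0.071, 0.109]]
285 [[0.653, 0.07, 0.042], [0.655, 0.075, 0.041], [0.661, 0.078, 0.047], [0.697, 0.067, 0.093], [0.7, 0.072, 0.095]]
288 [[0.662, 0.066, 0.039], [0.666, 0.071, 0.043], [0.666, 0.077, 0.04], [0.67, 0.081, 0.043], [0.672, 0.086, 0.044]]
291 [[0.674, 0.061, 0.043], [0.676, 0.066, 0.043], [0.677, 0.072, 0.042], [0.683, 0.075, 0.047], [0.681, 0.082, 0.043]]
294 [[0.683, 0.058, 0.042], [0.686, 0.062, 0.043], [0.689, 0.067, 0.045], [0.69, 0.072, 0.044], [0.693, 0.077, 0.045]]
297 [[0.696, 0.052, 0.046], [0.695, 0.058, 0.044], [0.698, 0.063, 0.045], [0.701, 0.068, 0.046], [0.703, 0.073, 0.046]]
```

apply_moves:
  commands:
    - [0.008, -0.008, 0.004, 0, -1]
    - [0.008, -0.012, 0.004, 0, -1]
    - [0.008, -0.015, 0.004, 0, -1]
    - [0.008, -0.018, 0.004, 0, -1]
    - [0.008, -0.021, 0.004, 0, -1]
    - [0.008, -0.024, 0.004, 0, -1]
    - [0.008, -0.027, 0.004, 0, -1]
    - [0.008, -0.03, 0.004, 0, -1]
    - [0.008, -0.033, 0.004, 0, -1]
    - [0.008, -0.036, 0.004, 0, -1]

```text
time: 6.45
ee_pos: [0.6514, 0.0738, 0.0458]
tcp_rot: [-92.1, 89.7, 177.8]
wrist_force: [2.4, 1.9, -0.2]
opening: -0.0001
```

Run:
```python
from h import *
to(); theta()
```

```text
t 6.45 pos [0.6514 0.0738 0.0458] F [ 2.4  1.9 -0.2] q [ 6.4 19.5  9.9 80.7  0.  96.5]
R [[-0.004, 1.0, -0.001], [0.0, -0.001, -1.0], [-1.0, -0.004, -0.0]]
slot-like 17.0 w 5.5 -> mod120 17.0
slot-like 257.75 w 6.5 -> mod120 17.75
```

apply_moves:
  commands:
    - [0, -0.003, -0.001, 0, -1]
    - [0, -0.006, -0.002, 0, -1]
    - [0, -0.009, -0.003, 0, -1]
    - [0, -0.012, -0.003, 0, -1]
    - [0, -0.015, -0.003, 0, -1]
    - [0, -0.018, -0.003, 0, -1]
    - [0, -0.021, -0.003, 0, -1]
    - [0, -0.024, -0.003, 0, -1]
    - [0, -0.027, -0.003, 0, -1]
    - [0, -0.03, -0.003, 0, -1]
    - [0, -0.033, -0.002, 0, -1]
    - [0, -0.036, -0.001, 0, -1]

```text
time: 7.7
ee_pos: [0.6146, 0.0746, 0.0459]
tcp_rot: [-88.9, 89.7, -178.9]
wrist_force: [2.0, 1.4, -0.6]
opening: 0.0003
```

Run:
```python
from h import *
to(); theta('pics/t5.png')
```

```text
t 7.7 pos [0.6146 0.0746 0.0459] F [ 2.   1.4 -0.6] q [ 6.9 14.5  3.7 79.6  0.  97. ]
R [[-0.005, 1.0, -0.001], [-0.0, -0.001, -1.0], [-1.0, -0.005, 0.0]]
slot-like 280.0 w 6.5 -> mod120 40.0
```

apply_moves:
  commands:
    - [0, -0.003, 0.001, 0, -1]
    - [0, -0.006, 0.002, 0, -1]
    - [0, -0.008, 0.002, 0, -1]
    - [0, -0.01, 0.003, 0, -1]
    - [0, -0.012, 0.003, 0, -1]
    - [0, -0.0135, 0.004, 0, -1]
    - [0, -0.0145, 0.004, 0, -1]
    - [0, -0.0145, 0.004, 0, -1]

```text
time: 8.55
ee_pos: [0.5995, 0.0703, 0.0461]
tcp_rot: [-84.5, 89.7, -174.6]
wrist_force: [0.3, 0.1, -0.4]
opening: -0.0002
```

Run:
```python
from h import *
to(); theta()
```

```text
t 8.55 pos [0.5995 0.0703 0.0461] F [ 0.3  0.1 -0.4] q [ 6.7 12.4  1.3 79.2  0.  96.8]
R [[-0.006, 1.0, -0.001], [-0.001, -0.001, -1.0], [-1.0, -0.006, 0.001]]
slot-like 289.375 w 6.25 -> mod120 49.375
```

apply_moves:
  commands:
    - [0, 0.012, 0, 0, -1]
    - [0, 0.015, 0, 0, -1]
    - [-0.05, 0.015, 0, 0, -1]
    - [-0.1, 0.015, 0, 0, -1]
    - [-0.15, 0.015, 0, 0, -1]
    - [-0.18, 0, 0, 0, -1]
    - [-0.18, -0.15, 0.27, 0, -1]
    - [-0.18, -0.15, 0.27, 0, -1]
    - [-0.18, -0.15, 0.27, 0, -1]
    - [-0.18, -0.15, 0.27, 0, -1]
    - [-0.18, -0.15, 0.27, 0, -1]
    - [-0.18, -0.15, 0.27, 0, -1]

```text
time: 9.8
ee_pos: [0.453, -0.1929, 0.227]
tcp_rot: [-86.4, 89.7, -176.4]
wrist_force: [0.1, -0.9, -0.0]
opening: 0.0
```

Run:
```python
from h import *
theta('pics/t6.png'); to((.488,.006,.185),(.488,.006,.12))
```

```text
slot-like 49.125 w 6.25 -> mod120 49.125
slot-like 168.5 w 8.0 -> mod120 48.5
slot-like 289.375 w 6.75 -> mod120 49.375
t 9.85 pos [ 0.45   -0.1981  0.2274] F [ 0.5 -4.8  1. ] q [-23.6  -2.    5.9  98.2  -0.3  66.7]
R [[-0.007, 1.0, -0.005], [-0.003, -0.005, -1.0], [-1.0, -0.007, 0.003]]
(0.488, 0.006, 0.185) -> [ 0.0415  0.0372 -0.2044]
(0.488, 0.006, 0.12) -> [ 0.1065  0.0377 -0.2046]
```

View pics/t6.png

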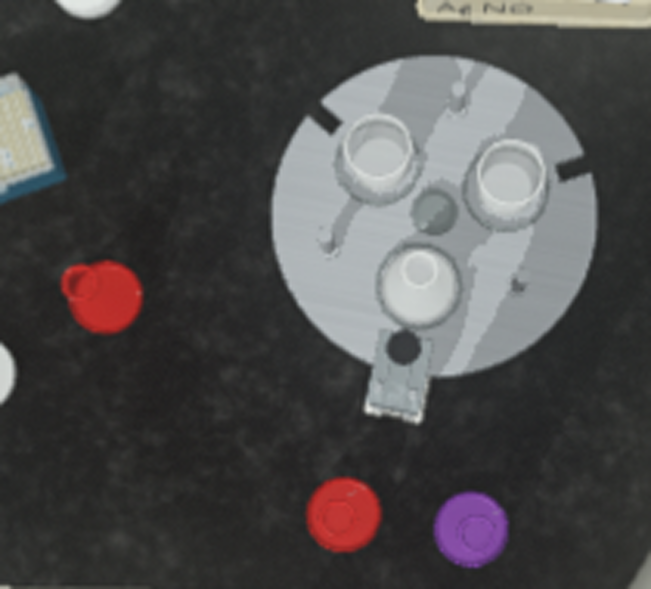

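apply_moves:
  commands:
    - [0.02, 0.031, -0.205, 0, -1]
    - [0.02, 0.031, -0.205, 0, -1]
    - [0.02, 0.031, -0.205, 0, -1]
    - [0.02, 0.031, -0.205, 0, -1]
    - [0.02, 0.031, -0.205, 0, -1]
    - [0.035, 0.031, -0.205, 0, -1]
    - [0.05, 0.031, -0.205, 0, -1]
    - [0.05, 0.031, -0.205, 0, -1]

```text
time: 10.65
ee_pos: [0.4807, 0.0064, 0.1748]
tcp_rot: [-74.0, 89.4, -164.3]
wrist_force: [0.2, 0.2, -0.5]
opening: 0.0001
```

Run:
```python
from h import *
to((.482,.007,.12))
c=grab('scene'); s=c['frame'][190:330,260:400]
cv2.imwrite('pics/s7.png',cv2.resize(s,None,fx=4.2,fy=4.2,interpolation=cv2.INTER_CUBIC))
print((proj(c,[[.482,.007,.211],[.488,.006,.146]])-[260,190])*4.2)
```

```text
t 10.65 pos [0.4807 0.0064 0.1748] F [ 0.2  0.2 -0.5] q [ 0.9 -4.3 -2.2 92.7 -0.2 91.1]
R [[-0.01, 1.0, -0.005], [-0.003, -0.005, -1.0], [-1.0, -0.01, 0.003]]
(0.482, 0.007, 0.12) -> [ 0.0548  0.0019 -0.0007]
[[196.944539    67.7569174 ]
 [201.03295206 145.43890531]]
```

View pics/s7.png

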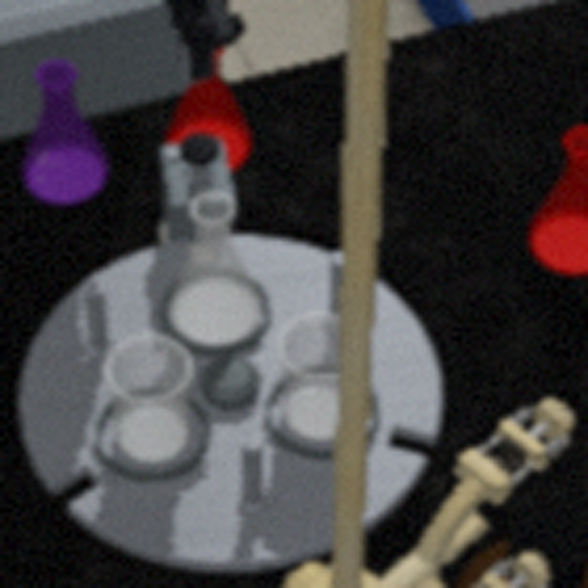

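apply_moves:
  commands:
    - [0.03, 0.001, -0.001, 0, -1]
    - [0.045, 0.001, -0.001, 0, -1]
    - [0.05, 0.001, -0.001, 0, -1]
    - [0.053, 0.001, -0.001, 0, -1]
    - [0.056, 0.001, -0.001, 0, -1]
    - [0.059, 0.001, -0.001, 0, -1]
    - [0.062, 0.001, -0.001, 0, -1]
    - [0.065, 0.001, -0.001, 0, -1]
    - [0.068, 0.001, -0.001, 0, -1]

```text
time: 11.6
ee_pos: [0.4818, 0.0071, 0.1084]
tcp_rot: [-69.3, 89.5, -159.6]
wrist_force: [1.2, -0.2, 3.8]
opening: -0.0
```

apply_moves:
  commands:
    - [0.002, 0, 0, 0, -1]
    - [0.004, 0, 0, 0, -1]
    - [0.006, 0, 0, 0, -1]
    - [0.008, 0, 0, 0, -1]
    - [0.01, 0, 0, 0, -1]
    - [0.012, 0, 0, 0, -1]

```text
time: 12.2
ee_pos: [0.4818, 0.0071, 0.0962]
tcp_rot: [-69.1, 89.5, -159.4]
wrist_force: [-0.1, -0.1, 3.2]
opening: -0.0
```

apply_moves:
  commands:
    - [0.002, 0, 0, 0, -1]
    - [0.004, 0, 0, 0, -1]
    - [0.006, 0, 0, 0, -1]
    - [0.008, 0, 0, 0, -1]
    - [0.01, 0, 0, 0, -1]
    - [0.011, 0, 0, 0, -1]

```text
time: 12.8
ee_pos: [0.4818, 0.0071, 0.0851]
tcp_rot: [-68.8, 89.6, -159.1]
wrist_force: [2.0, -0.4, 3.2]
opening: 0.0004
```

apply_moves:
  commands:
    - [0.001, 0, 0, 0, -1]
    - [0.002, 0, 0, 0, -1]
    - [0.003, 0, 0, 0, -1]
    - [0.004, 0, 0, 0, -1]

```text
time: 13.2
ee_pos: [0.482, 0.0071, 0.0815]
tcp_rot: [-67.4, 89.6, -157.7]
wrist_force: [-2.6, -0.5, 13.7]
opening: 0.0
```

apply_moves:
  commands:
    - [0.001, 0, 0, 0, -1]
    - [0.002, 0, 0, 0, -1]

```text
time: 13.4
ee_pos: [0.4822, 0.0071, 0.0815]
tcp_rot: [-60.6, 89.7, -150.9]
wrist_force: [-5.9, 0.8, 24.3]
opening: -0.0003
```

apply_moves:
  commands:
    - [0.001, 0, 0, 0, -1]
    - [0.002, 0, 0, 0, -1]

```text
time: 13.6
ee_pos: [0.4823, 0.0071, 0.0814]
tcp_rot: [-51.8, 89.8, -142.1]
wrist_force: [-7.8, 0.5, 26.5]
opening: 0.0002
```

apply_moves:
  commands:
    - [-0.01, 0, 0, 0, -1]
    - [-0.05, 0, 0, 0, -1]
    - [-0.1, 0, 0, 0, -1]
    - [-0.14, 0, 0, 0, -1]
    - [-0.14, -0.05, 0.2, 0, -1]
    - [-0.14, -0.05, 0.2, 0, -1]
    - [-0.14, -0.05, 0.2, 0, -1]
    - [-0.14, -0.05, 0.2, 0, -1]
    - [-0.14, -0.05, 0.2, 0, -1]
    - [-0.14, -0.05, 0.2, 0, -1]

```text
time: 14.6
ee_pos: [0.431, -0.1933, 0.2217]
tcp_rot: [-64.3, 89.7, -154.8]
wrist_force: [-1.4, 0.0, -0.4]
opening: 0.0001
```

Run:
```python
from h import *
to(); theta(); c=load('top'); s=grab('scene')
for z in(.112,.146):
    u,v=proj(c,[.488,.006,z])[0]; print(z,'top px',u,v)
u,v=proj(c,[.488,.006,.112])[0]
print([np.round(dep(c,u+i,v+j),3).tolist() for i in(-2,0,2) for j in(-2,0,2)])
A=cv2.resize(c['frame'][160:300,260:400],None,fx=2.8,fy=2.8,interpolation=cv2.INTER_CUBIC)
B=cv2.resize(s['frame'][190:330,260:400],None,fx=2.8,fy=2.8,interpolation=cv2.INTER_CUBIC)
cv2.imwrite('pics/e8.png',np.hstack([A,B]))
```

```text
t 14.6 pos [ 0.431  -0.1933  0.2217] F [-1.4  0.  -0.4] q [-24.   -4.9   2.5  97.6  -0.2  66.5]
R [[-0.004, 1.0, -0.008], [-0.002, -0.008, -1.0], [-1.0, -0.004, 0.002]]
slot-like 49.125 w 6.25 -> mod120 49.125
slot-like 168.75 w 9.5 -> mod120 48.75
slot-like 289.375 w 6.75 -> mod120 49.375
0.112 top px 319.612960987456 262.7667540796858
0.146 top px 319.5669791788105 261.59604788166774
[[0.493, 0.011, 0.114], [0.488, 0.011, 0.108], [0.483, 0.011, 0.115], [0.493, 0.006, 0.11], [0.488, 0.006, 0.11], [0.483, 0.006, 0.113], [0.493, 0.001, 0.108], [0.489, 0.001, 0.106], [0.483, 0.001, 0.109]]
```

View pics/e8.png

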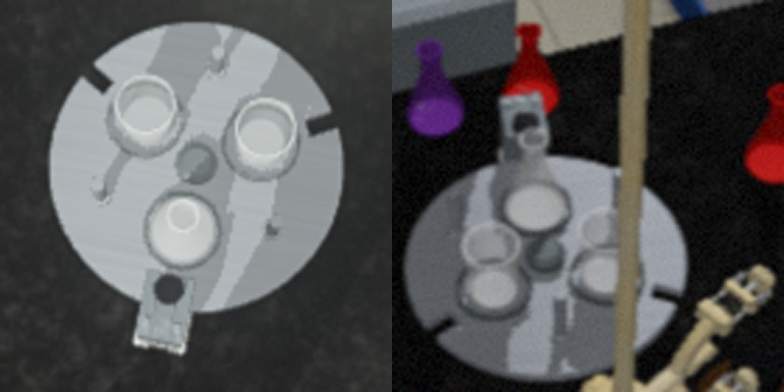

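The cap now reads 0.110 ± 0.003 m high (home is 0.112). The clear flask is next to the bar (left half, about (183,230)), all three glasses are upright, and the robot is clear. I'm handing in.

```bash
python3 -c "
from workcell import bot
print(bot.job_done())"
```

```text
the job is handed in; nothing more can be done
None
```

The carousel is locked with the clear conical flask at the bar, and the job was handed in at 14.6 s of the 48 s allowed. No verdict is reported.

**What I did:** With the fingers shut, I pushed one finger post to turn the carousel about 41.5° until the flask's slot lay under the bar. I then pressed the cap straight down, with about 3–4 N during the slide and 26 N at the hard stop.

**Last checks:**
- **Cap:** depth readings put its top at about 0.110 m (0.106–0.115 m), against 0.112 m when home.
- **Slot:** the two open slots stand at 49.1° and 49.4° (modulo 120°). The bar is at about 49.1°, so the flask's slot is within about 1 mm of it.
- **Glassware:** the last pictures show the flask and both beakers upright in their seats, and the robot clear.
- **Other things on the bench:** I did not measure their final positions. No contact with them was seen.

**One disagreement:** the first push passed over the post without touching it. The real fingertips sit about 30 mm higher than the reported tool point. I saw this in the depth image and went lower for the second push.

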